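# Shim the rocking refractometer

## Robot

A 7-joint arm with a two-finger parallel gripper is mounted at the origin on the work surface. World frame = base frame: x ahead of the robot, y to its left, z up, the work surface at z = 0. Lengths are in m, angles in rad, forces in N, time in s.
With the tool pointing down it reaches from about 0.4 to 0.85 m from the base axis. Payload 10.4 kg.
Tool frame: the origin (TCP) lies at the very end of the fingers, on their centre line; the grasp point (between the pads) lies 19 mm behind it (manip.hold_point_z is the distance from the TCP to the grasp point, in m); z points along the fingers, x is the direction in which the jaws open and shut, and the axes are right-handed (so a half turn about z gives the same grasp; the last joint's range is limited). The gripper opens to 85 mm and grips with 20 to 120 N. Pads are 22 mm wide; open, the fingers measure 114 mm over their backs; the gripper's body (76 mm by 85 mm) begins 54 mm behind the grasp point. The pads swing forward as they close: fully open they stand 13 mm farther back than shut.
Start: joints at [1.102, 0.332, -0.065, 1.46, 0.022, 1.35, -0.088], TCP at [0.27, -0.564, 0.231] pointing down, gripper open.
Joint ranges: [-2.6, 2.6], [-0.5, 2.12], [-1.47, 1.34], [0.16, 2.42], [-1.27, 4.41], [0.06, 2.06], [-2.6, 2.6]. Speed limits (rad/s): [2.22, 2.22, 2.79, 2.79, 3.14, 3.14, 3.14].

## Interface

Orientations are given as a 3x3 rotation matrix whose columns are the frame's x, y, z axes.
In Python, from bench import get_obs, vision, workorder, manip gives the robot as it stands. The module is installed in compiled form; this text tells all that it offers.
- The arm moves only by the tool move_arm, never from a script. Its argument "targets" is a list of rows, each a list of 4 numbers: the shift along the tool's x, y, z in m, then the turn about the tool's z in rad. A call has 1 to 5 rows; each row is the pose to reach, as a shift and turn from the pose commanded when the call began, along the tool's axes at that moment; what a row does not reach only later rows make up. A row lasts 1/8 s, in which the tool goes at most 62.5 mm and 10.7 degrees, less where a joint would pass 70% of its speed; a pose out of reach is approached as far as the arm can. A call with a gripper value outside its range is refused whole. "grip" is the finger opening in m, from 0 to 0.0854, set as the call begins (left out, the last holds). The fingers move at their own pace and stop on an object; the grip force is fixed at half the most. Time passes only in rows, so rows that repeat a pose let the fingers close. It gives the time, the measured TCP pose, the force and the opening at its end, in the units of the state.
- get_obs(): the state, without advancing time (a new reading comes with each control period).
- vision.capture(name): name is "scene" or "top"; returns a dict with "color" (400x640x3 uint8, blue, green, red), "vfov" (degrees; the focal length in pixels is half the picture's height over the tangent of half this angle, whatever the lens; pixels are square), "cx", "cy" (the principal point, pixels), "dist" ([k1, k2, p1, p2, k3] as OpenCV has them; the pictures are not rectified), "R" (3x3) and "t" (3): a world point X has camera coordinates R X + t. Camera axes: x right, y down, z forward; pixel columns grow to the right and rows downward; lengths in m; the calibration is good to about 2 mm. A picture is of the moment at which its call begins. There is no depth.
- workorder.finish_job(): hands the job in, once; it reports no verdict.
The state is a dict: "clock": time; "qpos": joint angles; "qd": joint speeds; "tau": joint torques, N m; "eef_pos": TCP position; "tool_rot": TCP orientation; "ft_force": force on the tool from outside, world axes, zero at the start; "ft_torque": the same for the moment, N m; "grip_width": finger opening in m.
Only numpy, scipy, OpenCV 4.12 (cv2) and the standard library are available. Lean on these libraries where they do the work, as an engineer would, in place of code of your own. Each camera call takes 0.05 s, during which the arm holds its last target. There are 200 camera calls.

## Task

The refractometer on the blue base plate rocks because its front-left foot, below the yellow spot, has lost its rubber shoe and hangs clear of the bench. Without picking anything up, push the orange wedge along the bench, thin end first, under that foot until it is snug, without lifting or shoving the instrument; then press down firmly on the yellow spot with a fingertip to check that it no longer rocks, and leave the wedge in place.

Things in the scene. Friction and masses are not known exactly. Their poses are not given: they have to be found in the camera images.
- meter: Refractometer, loose, about 3 kg. Blue base plate 220 (x) x 180 (y) mm, underside 14 mm, top 26 mm above the bench, on three rubber feet; grey housing up to 195 mm high on its rear left part (x > 3 mm). Origin: plate centre at bench level; x from front to rear, y to its left. It stands level, but about 1 N down on the front-left corner rocks it onto the bare foot.
- foot (a point): Lowest point of the bare foot at the front-left corner, 90 mm in front (-x) and 70 mm left (+y) of the meter's origin: a steel dome of 10 mm radius that ends 6 mm above the bench, 20 mm inside the plate's front and left edges.
- spot (a point): Centre of the flat yellow spot (28 mm across) on top of the base plate, straight above the bare foot, 26 mm above the bench. Here the steadiness is tested, with a downward press of about 5 to 15 N.
- shim: Orange plastic wedge, loose, 40 g, 70 mm long (x), 44 mm wide, 2 mm thick at the thin end (+x), rising evenly to 16 mm at the upright back face (-x). Origin: centre of the underside. It starts in front of the bare foot, thin end roughly towards it. Snug: origin about 12 to 17 mm short of the foot. It slides freely under 1 N; the push rises to 5 to 10 N when snug; much more lifts the instrument.
- shim_back (a point): Centre of the shim's upright back face (44 mm wide, 16 mm high), 8 mm above the bench: where to push.
- bottle: Bystander: amber bottle, 56 mm diameter, 120 mm high; origin at the centre of its underside.
- beaker: Bystander: glass beaker, 68 mm diameter, 85 mm high; origin at the centre of its underside.
- jar: Bystander: white jar with red cap, 52 mm diameter, 60 mm high; origin at the centre of its underside.
Not all that is in view belongs to the job. Several things have the shape of the shim; the one meant has the colours described above.

How it is judged:
By the outcome, as a careful person would: the job done as asked, in the order asked, and still so for the second after the job is handed in, with the robot touching nothing.
It also fails if it takes over 51 s, if anything falls off the work surface, if the arm or the gripper's body presses on something with over 40 N, if the wrist force passes 120 N, or if a joint passes its speed limit or range.

## Working session

There is one attempt and no reset: what is moved stays moved. The work goes in short steps, Python scripts to look and compute and a tool call to move; the robot and the scene stay as the last step left them, time stands still between calls to the robot, and variables do not carry over. Pictures are saved under pics/ and viewed, about 8 in all and at most 12, crops included, and the job is handed in when it is done.

Besides the shell and the picture viewer there is one more tool, called after ">>>" as name(argument=value, ...) on one line, values as JSON. move_arm: Moves the arm, as the interface text tells. Its arguments: {"type":"object","properties":{"targets":{"type":"array"},"grip":{"type":"number"}},"required":["targets"]}

```bash
mkdir -p pics; cat > h.py <<'E'
import numpy as np, cv2
from bench import get_obs, vision, workorder, manip
def K(c):
    f=c["color"].shape[0]/2/np.tan(np.radians(c["vfov"])/2)
    return np.array([[f,0,c["cx"]],[0,f,c["cy"]],[0,0,1.]])
def ray(c,uv,z):
    n=cv2.undistortPoints(np.array([[uv]],float),K(c),np.array(c["dist"],float))[0,0]
    R=np.array(c["R"]);t=np.array(c["t"]);o=-R.T@t;d=R.T@np.array([n[0],n[1],1])
    return o+d*(z-o[2])/d[2]
def proj(c,X):
    return cv2.projectPoints(np.array(X,float).reshape(-1,3),cv2.Rodrigues(np.array(c["R"],float))[0],np.array(c["t"],float),K(c),np.array(c["dist"],float))[0][:,0]
E
python3 - <<'E'
from h import *
import pickle
for n in("scene","top"):
    c=vision.capture(n);pickle.dump(c,open(n+".pkl","wb"));cv2.imwrite(f"pics/{n}0.png",c["color"])
    print(n,-np.array(c["R"]).T@c["t"],c["vfov"])
o=get_obs();print(o["clock"],o["eef_pos"],o["tool_rot"],o["grip_width"],o["ft_force"])
E
```

```text
scene [ 1.48112994 -0.53106956  1.07058799] 44.18962625852872
top [ 0.51507293 -0.00920784  0.92364421] 55.53606093228037
0.1 [ 0.2693568  -0.56362279  0.23060161] [[ 4.31246291e-01 -9.02234049e-01 -5.98243674e-04]
 [-9.02233393e-01 -4.31246701e-01  1.08966167e-03]
 [-1.24112047e-03  6.98428652e-05 -9.99999227e-01]] 0.08536718875049934 [-1.11319716 -1.48613415  0.35258779]
```

View pics/scene0.png

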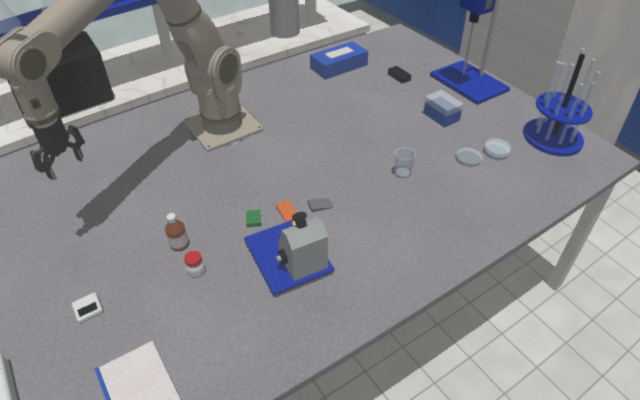

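View pics/top0.png

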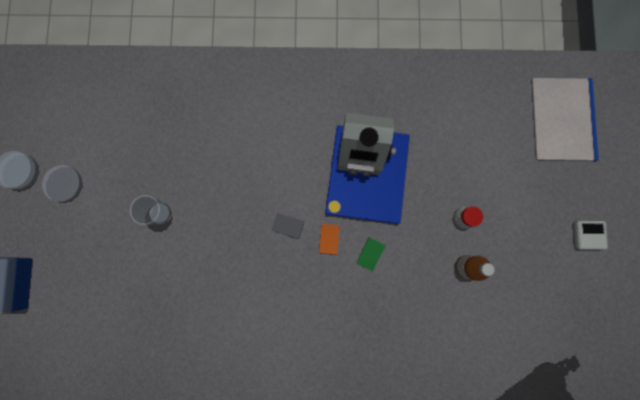

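The candidates for the shim in the top view are orange (330,240), green (371,254) and grey (288,226). By the description it's the orange one. The yellow spot is at (334,207), on the plate's front-left corner. Next is one close crop to check this and read corners.

```bash
python3 - <<'E'
from h import *
import pickle
c=pickle.load(open("top.pkl","rb"))
i=c["color"][190:270,270:390]
cv2.imwrite("pics/crop1.png",cv2.resize(cv2.convertScaleAbs(i,alpha=1.4),None,fx=6.5,fy=6.5,interpolation=cv2.INTER_CUBIC))
im=c["color"].astype(int);b,g,r=im[...,0],im[...,1],im[...,2]
for n,m in(("orange",(r>120)&(g<130)&(b<80)&(r>g*1.6)),("yellow",(r>130)&(g>110)&(b<110)),("blue",(b>80)&(r<50)&(g<70))):
    m=m.astype(np.uint8); m[:, :270]=0; m[:,430:]=0
    k,l,s,ce=cv2.connectedComponentsWithStats(m)
    for j in range(1,k):
        if s[j,4]>30:
            p=np.argwhere(l==j)[:,::-1].astype(np.float32)
            print(n,s[j],ce[j],cv2.minAreaRect(p),"\n",cv2.boxPoints(cv2.minAreaRect(p)).round(1).tolist())
E
```

```text
orange [319 224  20  30 512] [328.89453125 238.734375  ] ((328.9820251464844, 238.6887969970703), (17.918920516967773, 28.679750442504883), 5.44033145904541) 
 [[318.70001220703125, 252.10000610351562], [321.3999938964844, 223.60000610351562], [339.29998779296875, 225.3000030517578], [336.5, 253.8000030517578]]
yellow [329 201  11  11  97] [334.06185567 206.09278351] ((334.0, 206.0), (10.0, 10.0), 90.0) 
 [[329.0, 201.0], [339.0, 201.0], [339.0, 211.0], [329.0, 211.0]]
blue [ 325  126   84   98 4046] [370.84527929 186.28250124] ((367.5464782714844, 174.19638061523438), (75.42605590820312, 89.18855285644531), 7.236922264099121) 
 [[324.5, 213.6999969482422], [335.79998779296875, 125.19999694824219], [410.6000061035156, 134.6999969482422], [399.29998779296875, 223.1999969482422]]
```

View pics/crop1.png

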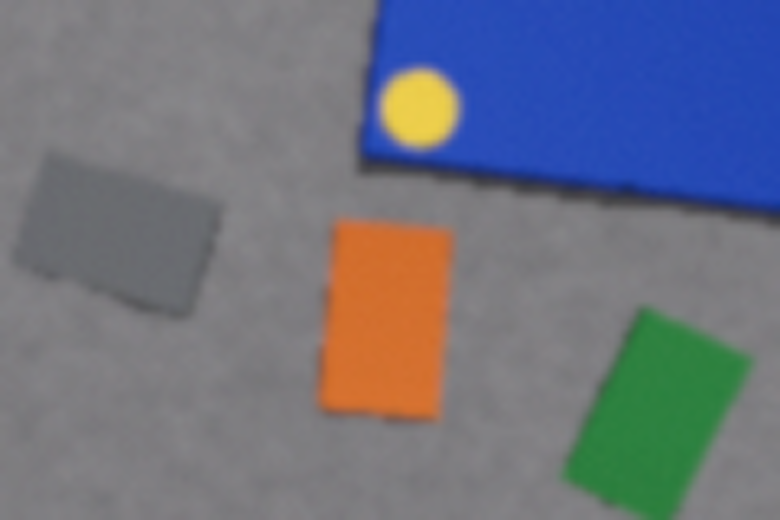

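The crop shows the orange wedge with corners (335,220), (453,231), (437,418) and (320,408), its thin end towards the plate. The yellow spot is at (420,108) and the plate's front-left corner at (362,158).

```bash
python3 - <<'E'
from h import *
import pickle
c=pickle.load(open("top.pkl","rb"))
u=lambda x,y:((x+.5)/6.5-.5+270,(y+.5)/6.5-.5+190)
TL,TR=[ray(c,u(*p),.002) for p in((335,220),(453,231))]
BR,BL=[ray(c,u(*p),.016) for p in((437,418),(320,408))]
f=(TL+TR)/2;b=(BL+BR)/2;d=f-b
print("shim TL..BL",TL,TR,BR,BL,"len",np.hypot(*d[:2]),"w",np.linalg.norm(TL-TR),np.linalg.norm(BL-BR))
print("origin",(f+b)/2,"yaw",np.degrees(np.arctan2(d[1],d[0])),"back",b,
 "yaw from front edge",np.degrees(np.arctan2(*(-(TL-TR)[:1],(TL-TR)[1:2]))),np.degrees(np.arctan2(*(-(BL-BR)[:1],(BL-BR)[1:2]))))
s=ray(c,u(420,108),.026);print("spot",s)
# plate corners
P=[ray(c,p,.026) for p in((324.5,213.7),(335.8,125.2),(410.6,134.7),(399.3,223.2))]
P2=ray(c,u(362,158),.026);print("FLcorner",P2)
for p in P:print(p)
for i in range(4):
    e=P[(i+1)%4]-P[i];print(np.linalg.norm(e),np.degrees(np.arctan2(e[1],e[0])))
# scene check
s2=pickle.load(open("scene.pkl","rb"))
print(proj(s2,[s,(TL+TR+BL+BR)/4]))
cv2.imwrite("pics/crop2.png",cv2.resize(cv2.convertScaleAbs(s2["color"][190:300,230:350],alpha=1.3),None,fx=5,fy=5,interpolation=cv2.INTER_CUBIC))
E
```

```text
shim TL..BL [ 0.56938994 -0.014307    0.002     ] [ 0.56579392 -0.05837427  0.002     ] [ 0.49686853 -0.05215709  0.016     ] [ 0.49998386 -0.00950102  0.016     ] len 0.06938498227664794 w 0.0442137529582218 0.04276968248756675
origin [ 0.53300906 -0.03358484  0.009     ] yaw -4.556076710850466 back [ 0.4984262  -0.03082905  0.016     ] yaw from front edge [-4.66516898] [-4.17710521]
spot [ 0.60927166 -0.04479876  0.026     ]
FLcorner [ 0.59069832 -0.02377565  0.026     ]
[ 0.59111622 -0.02194828  0.026     ]
[ 0.80770296 -0.04737352  0.026     ]
[ 0.78597039 -0.22917429  0.026     ]
[ 0.57063324 -0.19891452  0.026     ]
0.21807398025011543 -6.695340993352125
0.18309512700926434 -96.8168232661604
0.21745284873250384 172.00101588378917
0.17814770182939493 83.39767333336654
[[297.04896176 222.86992726]
 [287.32113457 210.22863826]]
```

View pics/crop2.png

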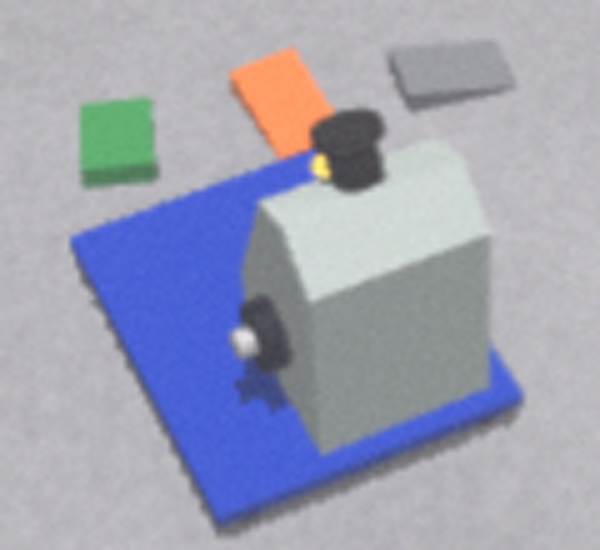

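The scene view agrees: the wedge is orange and its thin end faces the plate. The foot is at about (0.609,-0.045), the meter's yaw is about -7° and the shim's back is at (0.4985,-0.031). Pushing straight along -7° lines all of these up.

>>> move_arm(targets=[[-0.04, -0.04, 0, 0.114], [-0.08, -0.08, 0, 0.228], [-0.12, -0.12, 0, 0.342], [-0.16, -0.16, 0, 0.456], [-0.2, -0.2, 0, 0.568]], grip=0)

```text
clock: 0.72
eef_pos: [0.364, -0.2953, 0.2312]
tool_rot: [[-0.126, -0.992, -0.0], [-0.992, 0.126, -0.0], [0.0, 0.0, -1.0]]
ft_force: [1.0, -0.5, 0.1]
grip_width: 0.0
```

```bash
cat > d.py <<'E'
import sys
from h import *
o=get_obs();R=np.array(o["tool_rot"]);p=np.array(o["eef_pos"])
print("t",o["clock"],"p",p.round(4),"F",np.round(o["ft_force"],2),"w",round(o["grip_width"],4),"xang",np.degrees(np.arctan2(R[1,0],R[0,0])).round(2),"z",R[:,2].round(4),"q",np.round(o["qpos"],2))
if len(sys.argv)>3: print("shift",(R.T@(np.array([float(a) for a in sys.argv[1:4]])-p)).round(4))
E
python3 d.py 0.46 -0.026 0.16
```

```text
t 0.725 p [ 0.364  -0.2953  0.2312] F [ 1.01 -0.47  0.13] w 0.0 xang -97.21 z [-1.e-04 -1.e-04 -1.e+00] q [ 0.81 -0.   -0.22  1.85  0.    1.3  -1.11]
shift [-0.2793 -0.0615  0.0711]
```

>>> move_arm(targets=[[-0.056, -0.012, 0.014, 0], [-0.112, -0.025, 0.028, 0], [-0.168, -0.037, 0.042, 0], [-0.224, -0.05, 0.056, 0], [-0.279, -0.061, 0.07, 0]])

```text
clock: 1.35
eef_pos: [0.4585, -0.026, 0.1609]
tool_rot: [[-0.122, -0.993, 0.0], [-0.993, 0.122, -0.0], [0.0, -0.0, -1.0]]
ft_force: [0.7, -0.3, -0.8]
grip_width: -0.0001
```

>>> move_arm(targets=[[0, 0, 0, 0], [0, 0, 0, 0]])

```text
clock: 1.6
eef_pos: [0.458, -0.0281, 0.1611]
tool_rot: [[-0.122, -0.993, -0.001], [-0.993, 0.122, -0.0], [0.0, 0.001, -1.0]]
ft_force: [-0.1, 0.4, 0.5]
grip_width: -0.0003
```

```bash
python3 d.py 0.46 -0.0263 0.006
```

```text
t 1.6 p [ 0.458  -0.0281  0.1611] F [-0.07  0.36  0.48] w -0.0003 xang -96.99 z [-7.e-04 -2.e-04 -1.e+00] q [ 0.5   0.05 -0.55  1.95  0.03  1.15 -1.75]
shift [-0.0021 -0.0018  0.1551]
```

>>> move_arm(targets=[[-0.001, 0, 0.04, 0], [-0.002, 0, 0.08, 0], [-0.002, 0, 0.12, 0], [-0.002, 0, 0.148, 0], [-0.002, 0, 0.153, 0]])

```text
clock: 2.22
eef_pos: [0.4572, -0.0271, 0.007]
tool_rot: [[-0.124, -0.992, -0.003], [-0.992, 0.124, -0.0], [0.0, 0.003, -1.0]]
ft_force: [-0.3, -0.0, -1.0]
grip_width: 0.0001
```

>>> move_arm(targets=[[0, 0, 0, 0], [0, 0, 0, 0]])

```text
clock: 2.48
eef_pos: [0.4595, -0.0262, 0.0096]
tool_rot: [[-0.122, -0.992, 0.002], [-0.992, 0.122, -0.001], [0.0, -0.002, -1.0]]
ft_force: [0.6, -0.2, -0.4]
grip_width: -0.0
```

```bash
python3 d.py 0.486 -0.0295 0.007; python3 - <<'E'
from h import *
c=vision.capture("top");cv2.imwrite("pics/t1.png",cv2.resize(cv2.convertScaleAbs(c["color"][190:290,270:390],alpha=1.4),None,fx=6,fy=6,interpolation=cv2.INTER_CUBIC))
E
```

```text
t 2.475 p [ 0.4595 -0.0262  0.0096] F [ 0.61 -0.21 -0.41] w -0.0 xang -97.04 z [ 2.2e-03 -6.0e-04 -1.0e+00] q [ 0.44  0.28 -0.53  2.08  0.19  0.82 -1.89]
shift [ 0.     -0.0267  0.0027]
```

View pics/t1.png

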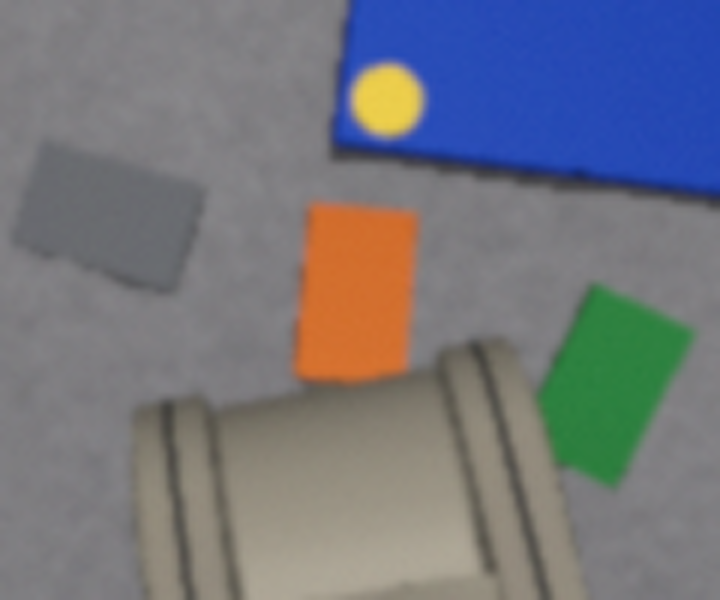

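The shim, orange at (355,290), is undisturbed. The wrist hides its back face, so I'll approach and then push along tool -y, watching the force.

>>> move_arm(targets=[[0, -0.006, 0.001, 0], [0, -0.012, 0.001, 0], [0, -0.018, 0.001, 0], [0, -0.022, 0.001, 0], [0, -0.026, 0.001, 0]])

```text
clock: 3.15
eef_pos: [0.4846, -0.029, 0.0072]
tool_rot: [[-0.122, -0.993, -0.0], [-0.993, 0.122, 0.0], [0.0, 0.0, -1.0]]
ft_force: [0.2, 0.2, -0.6]
grip_width: -0.0
```

>>> move_arm(targets=[[0, -0.004, 0, 0], [0, -0.008, 0, 0], [0, -0.012, 0, 0], [0, -0.016, 0, 0], [0, -0.02, 0, 0]])

```text
clock: 3.78
eef_pos: [0.5044, -0.0314, 0.0073]
tool_rot: [[-0.122, -0.993, -0.0], [-0.993, 0.122, -0.0], [0.0, 0.0, -1.0]]
ft_force: [0.7, 0.1, 0.0]
grip_width: -0.0
```

```bash
cat > look.py <<'E'
import sys
from h import *
c=vision.capture("top");cv2.imwrite("pics/%s.png"%sys.argv[1],cv2.resize(cv2.convertScaleAbs(c["color"][190:270,290:390],alpha=1.4),None,fx=6,fy=6,interpolation=cv2.INTER_CUBIC))
s=vision.capture("scene");cv2.imwrite("pics/%ss.png"%sys.argv[1],cv2.resize(cv2.convertScaleAbs(s["color"][180:300,220:360],alpha=1.3),None,fx=5,fy=5,interpolation=cv2.INTER_CUBIC))
im=c["color"].astype(int);b,g,r=im[...,0],im[...,1],im[...,2]
m=(r>120)&(g<130)&(b<80)&(r>g*1.6);m[:,:290]=0;m[:,380:]=0
p=np.argwhere(m)[:,::-1];print("orange",len(p))
for v in np.unique(p[:,1]) if len(p) else []:
    q=p[p[:,1]==v,0];print(v,q.min(),q.max(),ray(c,(q.min()-.5,v),.008)[:2].round(4),ray(c,(q.max()+.5,v),.008)[:2].round(4)) if v%4==0 else 0
m=(r>130)&(g>110)&(b<110);m[:,:290]=0;m[:,380:]=0
p=np.argwhere(m)[:,::-1];print("yellow",len(p),p.mean(0),ray(c,p.mean(0),.026))
E
python3 d.py; python3 look.py t2
```

```text
t 3.775 p [ 0.5044 -0.0314  0.0073] F [0.68 0.09 0.03] w -0.0 xang -97.0 z [-0.e+00 -1.e-04 -1.e+00] q [ 0.42  0.37 -0.5   1.97  0.24  0.86 -1.91]
orange 89
220 323 340 [ 0.5773 -0.0175] [ 0.5778 -0.061 ]
224 323 325 [ 0.5677 -0.0176] [ 0.5678 -0.0249]
yellow 98 [334.09183673 206.14285714] [ 0.60938703 -0.04455929  0.026     ]
```

>>> move_arm(targets=[[0, -0.005, 0, 0], [0, -0.01, 0, 0], [0, -0.015, 0, 0], [0, -0.02, 0, 0], [0, -0.025, 0, 0]])

```text
clock: 4.5
eef_pos: [0.5293, -0.0345, 0.0073]
tool_rot: [[-0.122, -0.993, 0.0], [-0.993, 0.122, -0.0], [0.0, -0.0, -1.0]]
ft_force: [-0.6, -0.2, 1.5]
grip_width: -0.0002
```

```bash
python3 d.py; python3 look.py t3
```

```text
t 4.5 p [ 0.5293 -0.0345  0.0073] F [-0.63 -0.17  1.52] w -0.0002 xang -97.0 z [ 0.e+00 -1.e-04 -1.e+00] q [ 0.4   0.42 -0.49  1.9   0.25  0.88 -1.91]
orange 0
yellow 49 [333.36734694 203.89795918] [ 0.614733   -0.04280053  0.026     ]
```

View pics/t3s.png

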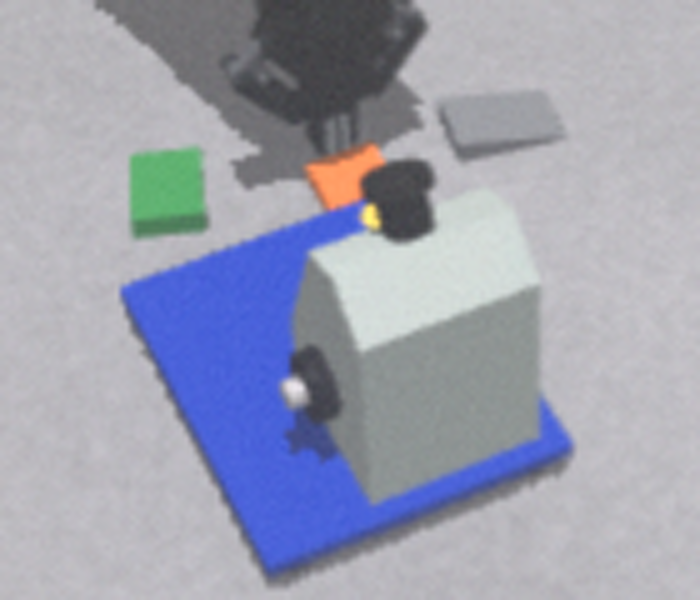

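The fingers, at about (338,140), are centred behind the wedge, whose back edge runs from (305,165) to (380,147). The wedge is going under the plate, so I'll slow down from here.

>>> move_arm(targets=[[0, -0.0025, 0, 0], [0, -0.005, 0, 0], [0, -0.0075, 0, 0], [0, -0.01, 0, 0], [0, -0.012, 0, 0]])

```text
clock: 5.22
eef_pos: [0.5411, -0.0359, 0.0073]
tool_rot: [[-0.122, -0.993, 0.0], [-0.993, 0.122, -0.0], [0.0, -0.0, -1.0]]
ft_force: [-0.4, -0.7, 0.2]
grip_width: -0.0002
```

>>> move_arm(targets=[[0, -0.001, 0, 0], [0, -0.002, 0, 0], [0, -0.003, 0, 0], [0, -0.004, 0, 0]])

```text
clock: 5.72
eef_pos: [0.5449, -0.0364, 0.0073]
tool_rot: [[-0.122, -0.993, 0.0], [-0.993, 0.122, -0.0], [0.0, -0.0, -1.0]]
ft_force: [-0.6, 0.0, -0.4]
grip_width: 0.0
```

>>> move_arm(targets=[[0, -0.0005, 0, 0], [0, -0.001, 0, 0], [0, -0.0015, 0, 0], [0, -0.002, 0, 0]])

```text
clock: 6.22
eef_pos: [0.5469, -0.0366, 0.0073]
tool_rot: [[-0.122, -0.993, 0.0], [-0.993, 0.122, -0.0], [0.0, -0.0, -1.0]]
ft_force: [0.4, -0.2, -0.1]
grip_width: 0.0003
```

```bash
python3 d.py; python3 - <<'E'
from h import *
s=vision.capture("scene");cv2.imwrite("pics/t4.png",cv2.resize(cv2.convertScaleAbs(s["color"][190:240,260:330],alpha=1.3),None,fx=10,fy=10,interpolation=cv2.INTER_CUBIC))
import pickle;pickle.dump(s,open("s4.pkl","wb"))
E
```

```text
t 6.225 p [ 0.5469 -0.0366  0.0073] F [ 0.39 -0.17 -0.1 ] w 0.0003 xang -97.0 z [ 1.e-04 -1.e-04 -1.e+00] q [ 0.39  0.45 -0.48  1.86  0.26  0.89 -1.91]
```

View pics/t4.png

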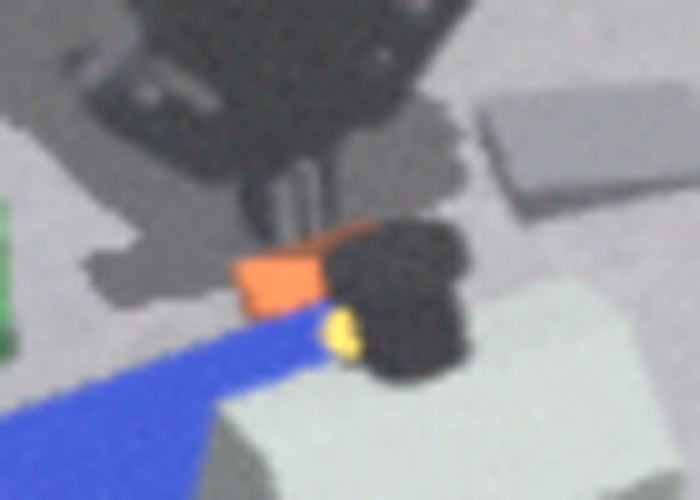

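The back-right corner of the wedge is visible at crop (235,262). No contact force yet. I'll compute where that corner is.

```bash
python3 - <<'E'
from h import *
import pickle
s=pickle.load(open("s4.pkl","rb"));s0=pickle.load(open("scene.pkl","rb"))
a=ray(s,((235.5)/10-.5+260,262.5/10-.5+190),.016)
# reference: same corner at start, scene crop2 (230,73)
b=ray(s0,(230.5/5-.5+230,73.5/5-.5+190),.016)
d=np.array([.9925,-.1219]);l=np.array([.1219,.9925]);f=np.array([.6090,-.0447])
print("corner now",a,"start",b,"(top view said .4969,-.0522)")
for q in(a,b):
  r=q[:2]-f;print("along",r@d,"lat",r@l)
print("TCP rel foot",(np.array([.5469,-.0366])-f)@d)
E
```

```text
corner now [ 0.55225914 -0.05957045  0.016     ] start [ 0.49643552 -0.05335433  0.016     ] (top view said .4969,-.0522)
along -0.05450259613669485 lat -0.021675634335334454
along -0.11066528428019581 lat -0.022311032889395607
TCP rel foot -0.06262163999999994
```

>>> move_arm(targets=[[0, -0.0005, 0, 0], [0, -0.001, 0, 0], [0, -0.0015, 0, 0], [0, -0.0015, 0, 0]])

```text
clock: 6.78
eef_pos: [0.5484, -0.0368, 0.0073]
tool_rot: [[-0.122, -0.993, 0.0], [-0.993, 0.122, -0.0], [0.0, -0.0, -1.0]]
ft_force: [0.4, -0.6, 0.3]
grip_width: 0.0001
```

>>> move_arm(targets=[[0, -0.0004, 0, 0], [0, -0.0008, 0, 0], [0, -0.0008, 0, 0]])

```text
clock: 7.15
eef_pos: [0.5489, -0.0369, 0.0073]
tool_rot: [[-0.122, -0.993, -0.0], [-0.993, 0.122, -0.0], [0.0, 0.0, -1.0]]
ft_force: [-3.1, 1.1, 1.7]
grip_width: -0.0
```

>>> move_arm(targets=[[0, -0.0004, 0, 0], [0, -0.0008, 0, 0], [0, -0.0008, 0, 0]])

```text
clock: 7.52
eef_pos: [0.5494, -0.0369, 0.0072]
tool_rot: [[-0.122, -0.993, -0.001], [-0.993, 0.122, -0.0], [0.0, 0.001, -1.0]]
ft_force: [-6.0, 1.0, 4.2]
grip_width: -0.0003
```

Contact: the force is rising to 6 N. One small step more.

>>> move_arm(targets=[[0, -0.0004, 0, 0], [0, -0.0004, 0, 0], [0, -0.0004, 0, 0]])

```text
clock: 7.9
eef_pos: [0.5496, -0.0369, 0.0071]
tool_rot: [[-0.122, -0.993, -0.002], [-0.993, 0.122, -0.0], [0.0, 0.001, -1.0]]
ft_force: [-5.7, 0.2, 4.9]
grip_width: 0.0002
```

```bash
python3 d.py; sleep 0; python3 look.py t5 | tail -1; python3 d.py
```

```text
t 7.9 p [ 0.5496 -0.0369  0.0071] F [-5.69  0.2   4.87] w 0.0002 xang -96.99 z [-1.5e-03 -1.0e-04 -1.0e+00] q [ 0.39  0.46 -0.48  1.85  0.26  0.9  -1.91]
yellow 0 [nan nan] [nan nan nan]
t 8.0 p [ 0.5496 -0.037   0.0072] F [-6.72  1.29  4.81] w 0.0 xang -97.0 z [-1.5e-03 -1.0e-04 -1.0e+00] q [ 0.39  0.46 -0.48  1.85  0.26  0.9  -1.91]look.py:11: RuntimeWarning: Mean of empty slice.
  p=np.argwhere(m)[:,::-1];print("yellow",len(p),p.mean(0),ray(c,p.mean(0),.026))
  ret = um.true_divide(
```

Snug at about 6 N. Now I'll back off straight, then rise.

>>> move_arm(targets=[[0, 0.003, 0, 0], [0, 0.01, 0, 0], [0, 0.025, 0, 0], [0, 0.04, 0, 0], [0, 0.04, 0, 0]])

```text
clock: 8.62
eef_pos: [0.51, -0.0323, 0.0074]
tool_rot: [[-0.122, -0.993, 0.0], [-0.993, 0.122, -0.001], [0.001, -0.0, -1.0]]
ft_force: [0.3, -0.1, -0.1]
grip_width: 0.0001
```

>>> move_arm(targets=[[0, 0.02, -0.04, 0], [0, 0.03, -0.08, 0], [0, 0.06, -0.12, 0], [0, 0.08, -0.14, 0], [0, 0.08, -0.14, 0]])

```text
clock: 9.25
eef_pos: [0.4321, -0.0227, 0.149]
tool_rot: [[-0.122, -0.993, 0.004], [-0.993, 0.122, -0.002], [0.001, -0.004, -1.0]]
ft_force: [0.7, -0.5, -0.0]
grip_width: -0.0002
```

```bash
python3 d.py; python3 look.py t6 ; python3 d.py 0.609 -0.0447 0.06
```

```text
t 9.25 p [ 0.4321 -0.0227  0.149 ] F [ 0.7  -0.47 -0.05] w -0.0002 xang -97.01 z [ 0.004  -0.0018 -1.    ] q [ 0.52  0.   -0.57  2.02  0.    1.11 -1.74]
orange 201
216 324 335 [ 0.587  -0.0198] [ 0.5874 -0.0488]
220 324 341 [ 0.5774 -0.0199] [ 0.5779 -0.0634]
224 323 340 [ 0.5677 -0.0176] [ 0.5682 -0.061 ]
228 339 339 [ 0.5585 -0.0562] [ 0.5585 -0.0586]
yellow 97 [334.06185567 206.09278351] [ 0.60950582 -0.04448726  0.026     ]
t 9.35 p [ 0.4319 -0.0227  0.1472] F [ 0.15 -0.49 -0.81] w -0.0002 xang -97.02 z [ 9.e-04 -4.e-04 -1.e+00] q [ 0.52  0.01 -0.57  2.02  0.    1.11 -1.74]
shift [ 0.0002 -0.1784  0.0873]
```

View pics/t6.png

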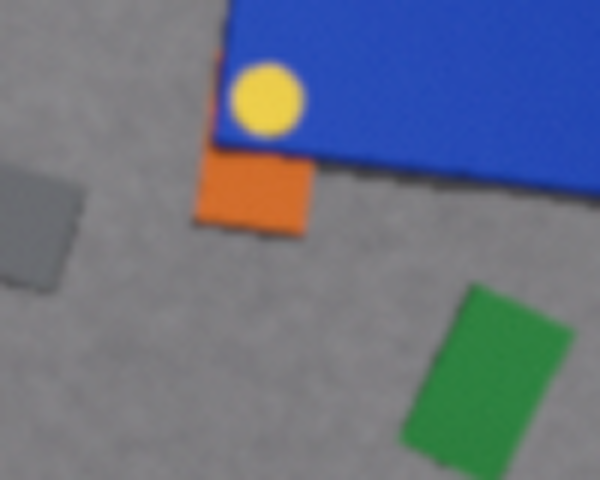

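The wedge sits under the corner, with its back edge running from (193,221) to (304,237). The yellow spot is unmoved at (267,100). I'll check the gap, then press.

```bash
python3 - <<'E'
from h import *
c=vision.capture("top")
u=lambda x,y:((x+.5)/6-.5+290,(y+.5)/6-.5+190)
L,Rr=ray(c,u(193,221),.016)[:2],ray(c,u(304,237),.016)[:2]
b=(L+Rr)/2;e=L-Rr;d=np.array([e[1],-e[0]])/np.hypot(*e)
f=np.array([.6092,-.0447]);r=b+.035*d-f
print("w",np.hypot(*e),"yaw",np.degrees(np.arctan2(d[1],d[0])),"origin along",r@d,"lat",r@[-d[1],d[0]])
E
```

```text
w 0.04457969887085827 yaw -7.535022665835995 origin along -0.01613960435175649 lat 7.570516291181243e-05
```

>>> move_arm(targets=[[0, -0.04, 0, 0], [0, -0.08, 0, 0], [0, -0.12, 0.02, 0], [0, -0.16, 0.04, 0], [0, -0.178, 0.07, 0]])

```text
clock: 10.02
eef_pos: [0.6101, -0.0443, 0.0748]
tool_rot: [[-0.122, -0.992, -0.0], [-0.992, 0.122, 0.001], [-0.001, 0.0, -1.0]]
ft_force: [-0.7, -0.4, -0.0]
grip_width: 0.0001
```

>>> move_arm(targets=[[0, 0, 0, 0], [0, 0, 0, 0], [0, 0, 0, 0]])

```text
clock: 10.4
eef_pos: [0.6081, -0.0441, 0.0785]
tool_rot: [[-0.122, -0.993, 0.002], [-0.993, 0.122, -0.0], [0.0, -0.002, -1.0]]
ft_force: [-0.0, 0.1, 0.9]
grip_width: 0.0004
```

```bash
python3 d.py 0.609 -0.0447 0.03
```

```text
t 10.4 p [ 0.6081 -0.0441  0.0785] F [-0.04  0.12  0.87] w 0.0004 xang -97.0 z [ 1.5e-03 -4.0e-04 -1.0e+00] q [ 0.41  0.48 -0.52  1.65  0.26  1.08 -1.88]
shift [ 0.0005 -0.0009  0.0485]
```

>>> move_arm(targets=[[0, -0.0005, 0.012, 0], [0, -0.0005, 0.025, 0], [0, -0.0005, 0.038, 0], [0, -0.0005, 0.044, 0], [0, -0.0005, 0.046, 0]])

```text
clock: 11.02
eef_pos: [0.6082, -0.0441, 0.0307]
tool_rot: [[-0.122, -0.993, -0.001], [-0.993, 0.122, 0.0], [-0.0, 0.001, -1.0]]
ft_force: [0.9, 0.3, -0.2]
grip_width: 0.0
```

>>> move_arm(targets=[[0, 0, 0, 0], [0, 0, 0, 0], [0, 0, 0, 0]])

```text
clock: 11.4
eef_pos: [0.6086, -0.0442, 0.0317]
tool_rot: [[-0.122, -0.993, 0.001], [-0.993, 0.122, -0.0], [0.0, -0.001, -1.0]]
ft_force: [0.2, 1.0, 1.2]
grip_width: -0.0
```

>>> move_arm(targets=[[0, 0, 0.001, 0], [0, 0, 0.002, 0], [0, 0, 0.003, 0], [0, 0, 0.003, 0]])

```text
clock: 11.9
eef_pos: [0.6083, -0.0442, 0.0282]
tool_rot: [[-0.122, -0.993, -0.0], [-0.993, 0.122, -0.0], [0.0, 0.0, -1.0]]
ft_force: [-0.4, -0.1, 0.0]
grip_width: -0.0001
```

>>> move_arm(targets=[[0, 0, 0.0007, 0], [0, 0, 0.0014, 0], [0, 0, 0.002, 0], [0, 0, 0.002, 0]])

```text
clock: 12.4
eef_pos: [0.6084, -0.0442, 0.0263]
tool_rot: [[-0.122, -0.993, -0.0], [-0.993, 0.122, -0.0], [0.0, 0.0, -1.0]]
ft_force: [0.2, -0.2, -0.0]
grip_width: 0.0003
```

>>> move_arm(targets=[[0, 0, 0.0005, 0], [0, 0, 0.0005, 0], [0, 0, 0.0005, 0]])

```text
clock: 12.78
eef_pos: [0.6085, -0.0442, 0.0262]
tool_rot: [[-0.122, -0.993, 0.0], [-0.993, 0.122, -0.0], [0.0, -0.0, -1.0]]
ft_force: [-1.9, -0.3, 5.6]
grip_width: -0.0001
```

>>> move_arm(targets=[[0, 0, 0.0004, 0], [0, 0, 0.0004, 0], [0, 0, 0.0004, 0], [0, 0, 0.0004, 0]])

```text
clock: 13.28
eef_pos: [0.6084, -0.0441, 0.026]
tool_rot: [[-0.122, -0.993, 0.0], [-0.993, 0.122, -0.0], [0.0, -0.0, -1.0]]
ft_force: [-4.7, -0.6, 8.0]
grip_width: 0.0
```

```bash
python3 d.py
```

```text
t 13.275 p [ 0.6084 -0.0441  0.026 ] F [-4.69 -0.58  8.05] w 0.0 xang -97.0 z [ 1.e-04 -3.e-04 -1.e+00] q [ 0.39  0.54 -0.5   1.68  0.3   0.99 -1.91]
```

The arm's compliance adds a sideways load while pressing. I'll ease it (tool +y is world -x) while pressing slightly more.

>>> move_arm(targets=[[0, 0.0003, 0.0003, 0], [0, 0.0004, 0.0003, 0], [0, 0.0004, 0.0003, 0], [0, 0.0004, 0.0003, 0]])

```text
clock: 13.78
eef_pos: [0.6084, -0.0442, 0.026]
tool_rot: [[-0.122, -0.993, 0.001], [-0.993, 0.122, -0.0], [0.0, -0.001, -1.0]]
ft_force: [-2.8, -0.5, 9.6]
grip_width: -0.0
```

>>> move_arm(targets=[[0, 0, 0, 0], [0, 0, 0, 0], [0, 0, 0, 0]])

```text
clock: 14.15
eef_pos: [0.6085, -0.0441, 0.026]
tool_rot: [[-0.122, -0.993, 0.001], [-0.993, 0.122, -0.0], [0.0, -0.001, -1.0]]
ft_force: [-3.4, -0.3, 9.9]
grip_width: -0.0002
```

The spot holds about 10 N at z = 26.0 mm without sinking. Now I'll lift straight off and clear the view.

>>> move_arm(targets=[[0, 0, -0.003, 0], [0, 0, -0.015, 0], [0, 0, -0.05, 0], [0, 0.03, -0.1, 0], [0, 0.07, -0.14, 0]])

```text
clock: 14.78
eef_pos: [0.5385, -0.0352, 0.1674]
tool_rot: [[-0.122, -0.993, 0.002], [-0.993, 0.122, 0.0], [-0.001, -0.002, -1.0]]
ft_force: [1.3, -1.2, 0.8]
grip_width: 0.0006
```

>>> move_arm(targets=[[0, 0.05, 0, 0], [0, 0.1, 0, 0], [0, 0.1, 0, 0], [0, 0.1, 0, 0], [0, 0.1, 0, 0]])

```text
clock: 15.4
eef_pos: [0.4402, -0.0233, 0.1654]
tool_rot: [[-0.122, -0.993, 0.001], [-0.993, 0.122, 0.001], [-0.001, -0.0, -1.0]]
ft_force: [-0.2, 0.5, 0.4]
grip_width: 0.0002
```

```bash
python3 d.py; python3 look.py t7
```

```text
t 15.4 p [ 0.4402 -0.0233  0.1654] F [-0.16  0.49  0.36] w 0.0002 xang -97.0 z [ 6.e-04  6.e-04 -1.e+00] q [ 0.56  0.01 -0.6   1.98  0.    1.15 -1.74]
orange 202
216 324 335 [ 0.587  -0.0198] [ 0.5874 -0.0488]
220 324 341 [ 0.5774 -0.0199] [ 0.5779 -0.0634]
224 323 340 [ 0.5677 -0.0176] [ 0.5682 -0.061 ]
228 339 339 [ 0.5585 -0.0562] [ 0.5585 -0.0586]
yellow 97 [334.06185567 206.09278351] [ 0.60950582 -0.04448726  0.026     ]
```

View pics/t7.png

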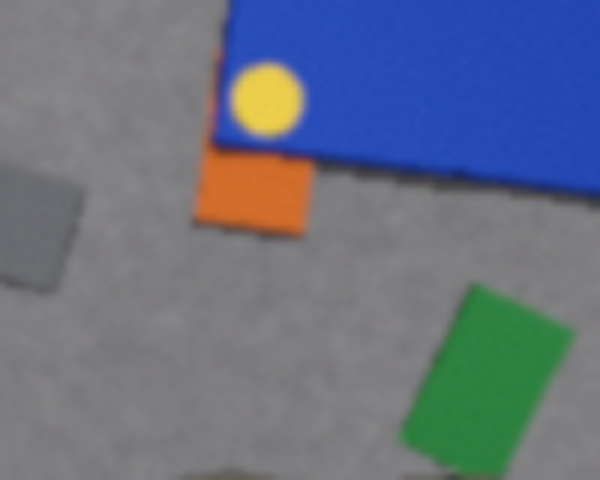

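The picture matches the one before the press: wedge back edge from (193,221) to (304,237), spot at (267,100). The wedge and meter haven't moved, so I'm handing in.

```bash
python3 -c "
from bench import workorder; print(workorder.finish_job())"
```

```text
the job is handed in; nothing more can be done
None
```

The orange wedge is snug under the bare foot, the instrument held steady when I pressed the spot, and the job is handed in at about 15.4 s. I pushed the wedge thin end first with closed fingers along the meter's axis until the push rose to about 6 N, then backed off. I then pressed the yellow spot to about 10 N, lifted straight off and left the wedge in place.

**Last checks:**
- **Wedge position:** its origin is about 16 mm short of the foot (12 to 17 wanted), centred sideways, yaw about -7.5°. The camera is good to about 2 mm, so this sits near the edge of the range; the rise in push force also points to snug.
- **Steadiness:** the fingertip stayed at 26 mm height from about 5.6 to 10 N, so the plate did not sink.
- **Nothing shifted:** the wedge and the yellow spot were at the same pixels before and after the press. The spot is also within 0.3 mm of where it started.

**One flaw:** during the press there was a sideways load of up to about 4.7 N, which I eased to about 3 N. It moved nothing visible.

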